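# Find the full cake tin by feel and slide it home on the warming plate

## Task

One of the three closed cake tins holds a fruit cake and is much heavier than the two empty ones: find it by feel. Slide it, lifting none of them, onto the marked zone of the black warming plate and gently up against the steel upstand at the back, midway between the two side lines of the zone. Leave the empty tins standing clear of the warming plate, and leave the mug and the jar alone.

Things in the scene. Friction and masses are not known exactly. Their poses are not given: they have to be found in the camera images.
- tin_a: one of three look-alike round grey steel cake tins with flat lids and a small spring clasp on the side; 110 mm diameter, 70 mm tall, straight sided, no handle. One of the three holds a dense fruit cake and weighs about 0.9 kg, the other two are empty and weigh about 0.2 kg; which is which cannot be seen. Origin: centre of its underside, z up; its yaw means nothing
- tin_b: one of three look-alike round grey steel cake tins with flat lids and a small spring clasp on the side; 110 mm diameter, 70 mm tall, straight sided, no handle. One of the three holds a dense fruit cake and weighs about 0.9 kg, the other two are empty and weigh about 0.2 kg; which is which cannot be seen. Origin: centre of its underside, z up; its yaw means nothing
- tin_c: one of three look-alike round grey steel cake tins with flat lids and a small spring clasp on the side; 110 mm diameter, 70 mm tall, straight sided, no handle. One of the three holds a dense fruit cake and weighs about 0.9 kg, the other two are empty and weigh about 0.2 kg; which is which cannot be seen. Origin: centre of its underside, z up; its yaw means nothing
- plate: black glass warming plate, fixed, flush with the white worktop, 170 mm deep (x) by 260 mm wide (y), with a steel upstand (30 mm tall, 14 mm thick, 260 mm wide) along its back edge: the stop. Origin: middle of the upstand's front face, at worktop level; x points level into the upstand, away from the robot, y along it, z up. Glass from x = -170 mm to 0
- zone (a point): middle of the zone's opening (front) line on the plate, 120 mm before the upstand's face; axes as the plate's. The zone is outlined in thin pale lines: this front line and two side lines 75 mm either side, running to the upstand. A tin touching the upstand has its centre 65 mm beyond this point in x
- mug: white ceramic mug, 76 mm diameter, 85 mm tall, origin at the centre of its underside; a bystander
- jar: glass jar with a steel cap, 66 mm diameter, 95 mm tall, origin at the centre of its underside; a bystander
There are look-alikes about, which are no part of the job. Leave any green look-alike of the tin_b alone. Leave any pink look-alike of the tin_a alone.

How it is judged:
By the outcome, as a careful person would: the job done as asked, in the order asked, and still so for the second after the job is handed in, with the robot touching nothing.
It also fails if it takes over 72 s, if anything falls off the work surface, if the arm or the gripper's body presses on something with over 40 N, if the wrist force passes 120 N, or if a joint passes its speed limit or range.

## Robot

A 7-joint arm with a two-finger parallel gripper is mounted at the origin on the work surface. World frame = base frame: x ahead of the robot, y to its left, z up, the work surface at z = 0. Lengths are in m, angles in rad, forces in N, time in s.
With the tool pointing down it reaches from about 0.4 to 0.85 m from the base axis. Payload 10.4 kg.
Tool frame: the origin (TCP) lies at the very end of the fingers, on their centre line; the grasp point (between the pads) lies 19 mm behind it (manip.grip_point_offset is the distance from the TCP to the grasp point, in m); z points along the fingers, y is the line along which they close (so a half turn about z gives the same grasp; the last joint's range is limited). The gripper opens to 85 mm and grips with 20 to 120 N. Pads are 22 mm wide; open, the fingers measure 114 mm over their backs; the gripper's body (76 mm by 85 mm) begins 54 mm behind the grasp point. The pads swing forward as they close: fully open they stand 13 mm farther back than shut.
Start: joints at [1.149, 0.332, -0.065, 1.46, 0.022, 1.35, -0.088], TCP at [0.243, -0.576, 0.209] pointing down, gripper open.
Joint ranges: [-2.6, 2.6], [-0.5, 2.12], [-1.47, 1.34], [0.16, 2.42], [-1.27, 4.41], [0.06, 2.06], [-2.6, 2.6]. Speed limits (rad/s): [2.22, 2.22, 2.79, 2.79, 3.14, 3.14, 3.14].

## Interface

Orientations are given as a unit quaternion [x, y, z, w].
In Python, from workcell import manip gives the robot as it stands. The module is installed in compiled form; this text tells all that it offers.
- The arm moves only by the tool step_arm, never from a script. Its argument "moves" is a list of rows, each a list of 7 numbers: the closure, from 0 (fully open) to 1 (shut), then the shift along the world's x, y, z in mm, then the turn, a rotation vector about the world's x, y, z in rad. In form: [[grip, tx, ty, tz, ax, ay, az], ...]. A call has 1 to 10 rows; each row is the pose to reach, as a shift and turn from the pose commanded when the call began; what a row does not reach only later rows make up. A row lasts 1/10 s, in which the tool goes at most 50 mm and 8.59 degrees, less where a joint would pass 70% of its speed; a pose out of reach is approached as far as the arm can. A call with a gripper value outside its range is refused whole. The fingers move at their own pace and stop on an object; "grip_force" is the grip in N (left out, the last holds). Time passes only in rows, so rows that repeat a pose let the fingers close. It gives the time, the measured TCP pose, the force, the opening and the grip force at its end, in the units of the state.
- manip.get_obs(): the state, without advancing time (a new reading comes with each control period).
- manip.camera(name): name is "scene" or "top" or "wrist"; returns a dict with "image" (400x640x3 uint8, blue, green, red), "K" (3x3 intrinsics, pixels), "rvec" (rotation vector, rad) and "tvec" (3), from world to camera coordinates, as OpenCV has them; the wrist camera has in their place "mount" (4x4, takes a point from camera to tool coordinates, whose origin is the TCP and whose axes are the flange's). Camera axes: x right, y down, z forward; pixel columns grow to the right and rows downward; lengths in m; the calibration is good to about 2 mm. A picture is of the moment at which its call begins: read the wrist's pose just before it. There is no depth.
- manip.hand_in(): hands the job in; it is judged then, once.
The state is a dict: "clock": time; "joint_pos": joint angles; "joint_velocities": joint speeds; "tau": joint torques, N m; "position": TCP position; "ee_rot": TCP orientation; "ft_force": force on the tool from outside, world axes, zero at the start; "torque": the same for the moment, N m; "grip_width": opening from 0.0 (shut) to 1.0 (fully open); "grasp_force": force on a finger pad.
Only numpy, scipy, OpenCV 4.12 (cv2) and the standard library are available. Lean on these libraries where they do the work, as an engineer would, in place of code of your own. Each camera call takes 0.05 s, during which the arm holds its last target. There are 200 camera calls.

## Working session

There is one attempt and no reset: what is moved stays moved. The work goes in short steps, Python scripts to look and compute and a tool call to move; the robot and the scene stay as the last step left them, time stands still between calls to the robot, and variables do not carry over. Pictures are saved under pics/ and viewed, at most 10 in all, crops included, and the job is handed in when it is done.

Besides the shell and the picture viewer there is one more tool, called after "Request:" by a JSON object that holds its "name" and its "arguments", one argument or row to a line. step_arm: Moves the arm, as the interface text tells. Its arguments: {"type":"object","properties":{"moves":{"type":"array","items":{"type":"array","items":{"type":"number"}}},"grip_force":{"type":"number"}},"required":["moves"]}

```bash
mkdir -p pics
python3 - <<'E'
from workcell import manip
import cv2,numpy as np
for n in("top","scene"):
    c=manip.camera(n);cv2.imwrite(f"pics/{n}1.png",c["image"]);print(n,c["K"].tolist(),np.ravel(c["rvec"]),np.ravel(c["tvec"]))
o=manip.get_obs();print(o)
E
```

```text
top [[496.0962646706527, 0.0, 319.30044378635495], [0.0, 496.0962646706527, 197.37071786081898], [0.0, 0.0, 1.0]] [ 2.15964832 -2.15284828  0.13295595] [-0.07610387  0.54042866  1.37527349]
scene [[519.4093458369074, 0.0, 320.1052136532923], [0.0, 519.4093458369074, 200.02421960413886], [0.0, 0.0, 1.0]] [ 1.71061106  1.80262027 -0.77947479] [ 0.11250952 -0.35046633  1.56317397]
{'clock': 0.1, 'joint_pos': array([ 1.14941077,  0.3327954 , -0.06469839,  1.4608918 ,  0.02160411,
        1.34987181, -0.08847466]), 'joint_velocities': array([ 0.00012037, -0.00080064, -0.00232739, -0.00154706,  0.00122909,
       -0.00073373, -0.00013633]), 'tau': array([ 1.71928594e-03, -6.26743126e+01,  4.93480253e-02, -3.92432356e+01,
        1.63579563e-02,  6.97655050e-03,  2.68773317e-05]), 'position': array([ 0.24253729, -0.57562038,  0.20868733]), 'ee_rot': array([ 9.80182413e-01,  1.98096022e-01, -1.56300953e-04, -6.15870939e-04]), 'ft_force': array([ 0.24654439, -1.46100101, -0.41208911]), 'torque': array([-0.00056572, -0.05153128, -0.00813108]), 'grasp_force': 0.0, 'grip_width': 0.9990620105860849}
```

View pics/top1.png

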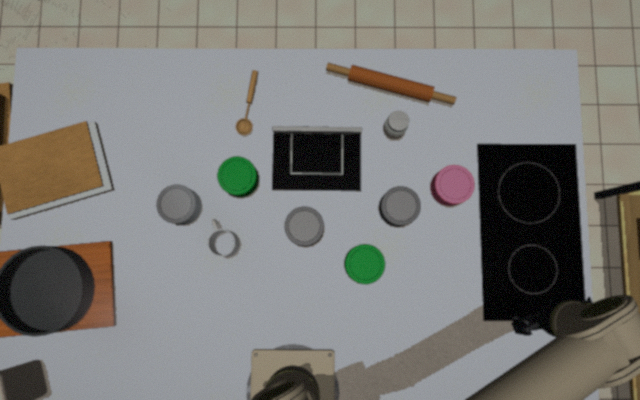

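View pics/scene1.png

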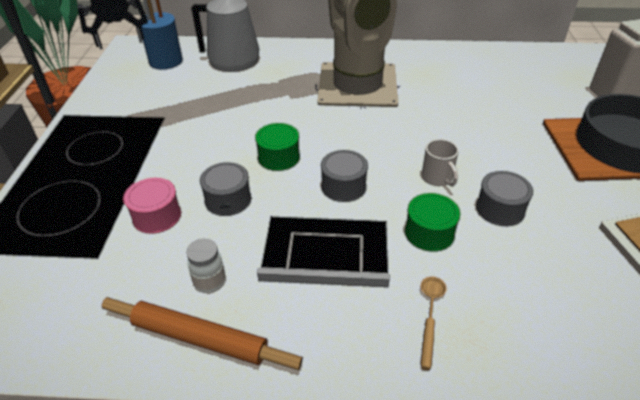

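The top view shows grey tins at about (178,204), (304,226) and (400,206), green ones at (238,176) and (365,263), and a pink one at (454,185). The mug is at (223,241), the jar at (397,124), and the plate spans (272–361, 127–191). Next I'll measure positions.

```bash
cat > h.py <<'E'
from workcell import manip
import cv2,numpy as np
def ray(c,uv,z):
    R=cv2.Rodrigues(np.array(c["rvec"],float))[0];t=np.ravel(c["tvec"])
    o=-R.T@t
    p=cv2.undistortPoints(np.array(uv,float).reshape(-1,1,2),c["K"],None).reshape(-1,2)
    d=np.c_[p,np.ones(len(p))]@R
    return (o+d*((z-o[2])/d[:,2])[:,None])[:,:2]
def proj(c,P): return cv2.projectPoints(np.array(P,float),np.array(c["rvec"],float),np.array(c["tvec"],float),c["K"],None)[0].reshape(-1,2)
def circ(c,uv,r=19):
    """lid circle near uv by Hough on the top image"""
    g=cv2.cvtColor(c["image"],cv2.COLOR_BGR2GRAY);s=4;u,v=map(int,uv);w=34
    k=cv2.resize(g[v-w:v+w,u-w:u+w],None,fx=s,fy=s,interpolation=cv2.INTER_CUBIC)
    h=cv2.HoughCircles(cv2.GaussianBlur(k,(7,7),0),cv2.HOUGH_GRADIENT,1.5,200,param1=60,param2=15,minRadius=int(s*(r-2)),maxRadius=int(s*(r+3)))
    x,y,rr=h[0,0]; return (x+.5)/s-.5+u-w,(y+.5)/s-.5+v-w,rr/s
def tins(c,gs):
    for g in gs:
        u,v,r=circ(c,g); print(np.round([u,v,r],1),np.round(ray(c,[(u,v)],.07)[0]*1000,1))
E
python3 - <<'E'
from h import *
c=manip.camera("top")
tins(c,[(178,204),(304,226),(400,206),(238,176),(365,263),(454,185)])
print("mug",ray(c,[(224,243)],.085)*1000,"jar",ray(c,[(399,120)],.095)*1000)
im=c["image"];g=cv2.cvtColor(im,cv2.COLOR_BGR2GRAY)
m=(g<60).astype(np.uint8);m[:,:265]=0;m[:,370:]=0;m[:120]=0;m[200:]=0
k,_=max(((q,cv2.contourArea(q)) for q in cv2.findContours(m,0,2)[0]),key=lambda a:a[1])
b=cv2.boxPoints(cv2.minAreaRect(k));print("glass",b.tolist(),ray(c,b,0)*1000)
# zone lines
hi=((g>75)&(g<250)).astype(np.uint8)
for v in (142,150,158,165): print(v,[(u,int(g[v,u])) for u in list(range(286,296))+list(range(338,348))])
for u in (300,318,335): print(u,[(v,int(g[v,u])) for v in list(range(124,138))+list(range(168,178))+list(range(187,194))])
big=cv2.resize(im[100:280,150:480],None,fx=2.4,fy=2.4,interpolation=cv2.INTER_CUBIC);cv2.imwrite("pics/crop.png",big)
E
```

```text
[176.8 204.7  20.9] [514.5 319.1]
[303.9 225.9  20.2] [456.9 -32.5]
[398.8 206.3  20.5] [ 511.9 -294. ]
[236.8 174.8  19.3] [598.7 155.3]
[364.6 263.3  20.6] [ 355.7 -198.2]
[449.4 186.8  19.3] [ 566.7 -435.2]
mug [[409.03012277 182.9327961 ]] jar [[ 749.58171333 -294.50594957]]
glass [[273.0, 132.0], [359.0, 132.0], [359.0, 189.0], [273.0, 189.0]] [[ 739.34070388   63.24106513]
 [ 740.07291152 -191.10332723]
 [ 569.8330683  -189.96007827]
 [ 569.07026946   60.71183797]]
142 [(286, 11), (287, 7), (288, 3), (289, 37), (290, 72), (291, 85), (292, 67), (293, 33), (294, 15), (295, 8), (338, 1), (339, 10), (340, 35), (341, 67), (342, 83), (343, 63), (344, 28), (345, 3), (346, 17), (347, 16)]
150 [(286, 2), (287, 16), (288, 16), (289, 38), (290, 76), (291, 95), (292, 70), (293, 29), (294, 6), (295, 16), (338, 7), (339, 13), (340, 42), (341, 91), (342, 107), (343, 79), (344, 37), (345, 13), (346, 10), (347, 3)]
158 [(286, 16), (287, 9), (288, 16), (289, 46), (290, 90), (291, 107), (292, 78), (293, 30), (294, 15), (295, 22), (338, 16), (339, 14), (340, 48), (341, 91), (342, 111), (343, 78), 
[... 627 characters left out ...]
(124, 156), (125, 150), (126, 140), (127, 134), (128, 133), (129, 136), (130, 120), (131, 83), (132, 44), (133, 29), (134, 6), (135, 10), (136, 11), (137, 4), (168, 14), (169, 14), (170, 2), (171, 33), (172, 68), (173, 88), (174, 70), (175, 33), (176, 14), (177, 19), (187, 3), (188, 13), (189, 48), (190, 102), (191, 138), (192, 157), (193, 159)]
335 [(124, 157), (125, 154), (126, 145), (127, 134), (128, 128), (129, 129), (130, 120), (131, 84), (132, 47), (133, 34), (134, 21), (135, 6), (136, 10), (137, 7), (168, 13), (169, 17), (170, 15), (171, 21), (172, 50), (173, 73), (174, 71), (175, 44), (176, 15), (177, 8), (187, 18), (188, 18), (189, 41), (190, 99), (191, 139), (192, 159), (193, 162)]
```

View pics/crop.png

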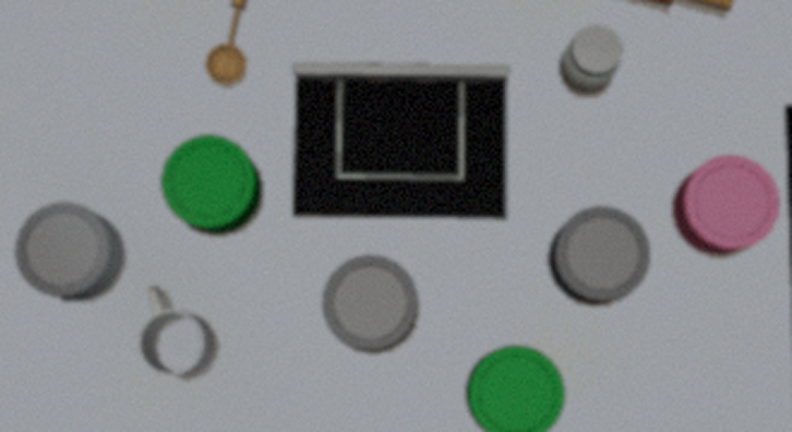

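Tin_a can't fit between the green tin and the mug, so I'll feel tin_c first, then tin_b. The push uses the open fingers as a cage, aimed at 45° so they stay clear of the pink tin.

Request:
{"name": "step_arm", "arguments": {
  "moves": [
    [0,219,229,0,0,0,0.386],
    [0,219,229,0,0,0,0.386],
    [0,219,229,0,0,0,0.386],
    [0,219,229,0,0,0,0.386],
    [0,219,229,0,0,0,0.386],
    [0,219,229,0,0,0,0.386],
    [0,219,229,0,0,0,0.386],
    [0,219,229,0,0,0,0.386],
    [0,219,229,0,0,0,0.386],
    [0,219,229,0,0,0,0.386]
  ]
}}

```text
clock: 1.15
position: [0.4605, -0.3484, 0.2092]
ee_rot: [0.924, 0.381, -0.0, 0.0]
ft_force: [-0.5, -0.2, 0.6]
grip_width: 1.002
grasp_force: 0.0
```

Run:
```python
from h import *
from scipy.spatial.transform import Rotation as Ro
o=manip.get_obs();c=manip.camera("wrist");cv2.imwrite("pics/w1.png",c["image"])
print(o["position"],Ro.from_quat(o["ee_rot"]).as_matrix().round(3).tolist(),o["ft_force"],np.round(c["mount"],3).tolist())
t=manip.camera("top")
print("zone/front/sides", ray(t,[(291,142),(291,165),(342,142),(341.9,165),(300,173),(335,173.4),(273,131.5),(360,131.8)],0)*1000)
# lids: expected radius in px, restricted Hough
for g in[(177,204),(304,226),(400,206),(238,176),(454,185)]:
    P=ray(t,[g],.07)[0]; r=np.linalg.norm(np.subtract(*proj(t,[[*P,.07],[P[0],P[1]+.055,.07]])))
    gg=cv2.cvtColor(t["image"],cv2.COLOR_BGR2GRAY);s=4;w=34;u,v=g
    k=cv2.GaussianBlur(cv2.resize(gg[v-w:v+w,u-w:u+w],None,fx=s,fy=s,interpolation=cv2.INTER_CUBIC),(7,7),0)
    h=cv2.HoughCircles(k,cv2.HOUGH_GRADIENT,1,400,param1=40,param2=8,minRadius=int(s*r-3),maxRadius=int(s*r+3))[0,0]
    q=(h[:2]+.5)/s-.5+np.array([u-w,v-w]);print(round(r,1),h[2]/s,q,ray(t,[q],.07)[0]*1000)
```

```text
[ 0.46052142 -0.34837907  0.20922226] [[0.709, 0.705, -0.001], [0.705, -0.709, -0.0], [-0.001, -0.0, -1.0]] [-0.47521184 -0.20675499  0.63620051] [[-0.001, -0.949, -0.314, 0.081], [1.0, -0.001, 0.0, 0.0], [-0.0, -0.314, 0.949, -0.166], [0.0, 0.0, 0.0, 1.0]]
zone/front/sides [[ 709.26317184    9.68332459]
 [ 640.31710567    8.97052624]
 [ 709.70066    -140.7617004 ]
 [ 640.76110246 -140.2993892 ]
 [ 616.60391613  -17.61836127]
 [ 615.72398795 -120.0494704 ]
 [ 740.85638269   63.26357929]
 [ 740.68753586 -194.06430864]]
19.9 20.075 [176. 204.] [516.44089707 321.39278735]
20.0 20.325 [304.   226.25] [456.04926839 -32.70140989]
19.9 20.075 [400.25 205.5 ] [ 514.18631249 -297.96325618]
19.8 19.525 [236.25 175.5 ] [596.73486525 156.81352282]
19.8 19.525 [449.75 186.75] [ 566.90302461 -436.07724601]
```

View pics/w1.png

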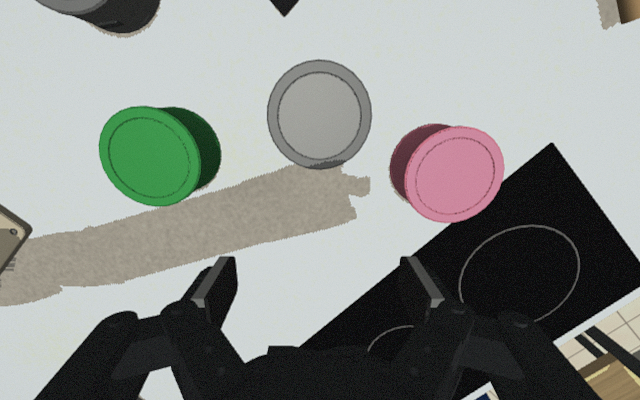

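The wrist view shows tin_c centred ahead at (320,115), the pink tin clear on the right at (450,173), and the green one on the left. I'll descend, then push.

Request:
{"name": "step_arm", "arguments": {
  "moves": [
    [0,0,0,-50,0,0,0],
    [0,0,0,-95,0,0,0],
    [0,0,0,-140,0,0,0],
    [0,0,0,-175,0,0,0],
    [0,0,0,-190,0,0,0],
    [0,0,0,-195,0,0,0],
    [0,0,0,-195,0,0,0],
    [0,7,7,-195,0,0,0],
    [0,10,10,-195,0,0,0],
    [0,12,12,-195,0,0,0]
  ]
}}

```text
clock: 2.25
position: [0.4752, -0.3345, 0.0157]
ee_rot: [0.924, 0.383, 0.001, 0.001]
ft_force: [0.4, 0.5, 0.2]
grip_width: 0.996
grasp_force: 0.0
```

Request:
{"name": "step_arm", "arguments": {
  "moves": [
    [0,2,2,0,0,0,0],
    [0,4,4,0,0,0,0],
    [0,6,6,0,0,0,0]
  ]
}}

```text
clock: 2.55
position: [0.4798, -0.3291, 0.0146]
ee_rot: [0.924, 0.382, -0.0, 0.0]
ft_force: [-0.7, -0.7, 0.4]
grip_width: 0.996
grasp_force: 0.6
```

Request:
{"name": "step_arm", "arguments": {
  "moves": [
    [0,2,2,0,0,0,0],
    [0,4,4,0,0,0,0]
  ]
}}

```text
clock: 2.75
position: [0.4838, -0.3252, 0.0145]
ee_rot: [0.924, 0.382, -0.0, 0.0]
ft_force: [-0.7, -1.0, 0.8]
grip_width: 0.998
grasp_force: 0.8
```

Request:
{"name": "step_arm", "arguments": {
  "moves": [
    [0,2,2,0,0,0,0],
    [0,4,4,0,0,0,0]
  ]
}}

```text
clock: 2.95
position: [0.4877, -0.321, 0.0144]
ee_rot: [0.924, 0.382, -0.0, 0.0]
ft_force: [-2.4, -1.2, 2.0]
grip_width: 1.002
grasp_force: 1.1
```

Request:
{"name": "step_arm", "arguments": {
  "moves": [
    [0,2,2,0,0,0,0],
    [0,4,4,0,0,0,0]
  ]
}}

```text
clock: 3.15
position: [0.4918, -0.3168, 0.0145]
ee_rot: [0.924, 0.382, -0.0, 0.0]
ft_force: [-0.9, -1.6, 0.2]
grip_width: 1.001
grasp_force: 1.0
```

Request:
{"name": "step_arm", "arguments": {
  "moves": [
    [0,2,2,0,0,0,0],
    [0,4,4,0,0,0,0]
  ]
}}

```text
clock: 3.35
position: [0.4959, -0.3128, 0.0144]
ee_rot: [0.924, 0.382, 0.0, 0.0]
ft_force: [-1.2, -0.5, 2.0]
grip_width: 0.999
grasp_force: 1.0
```

About 1.5 N on tin_c. I'll compare with tin_b.

Request:
{"name": "step_arm", "arguments": {
  "moves": [
    [0,-15,-15,0,0,0,0],
    [0,-20,-20,20,0,0,0],
    [0,-20,-20,70,0,0,0],
    [0,-20,-20,120,0,0,0],
    [0,-40,20,140,0,0,-0.15],
    [0,-50,60,140,0,0,-0.3],
    [0,-60,100,140,0,0,-0.45],
    [0,-70,140,140,0,0,-0.6],
    [0,-80,180,140,0,0,-0.75],
    [0,-90,230,140,0,0,-0.9]
  ]
}}

```text
clock: 4.35
position: [0.4061, -0.0853, 0.1545]
ee_rot: [0.998, -0.056, 0.0, 0.0]
ft_force: [1.1, 1.2, -0.0]
grip_width: 1.002
grasp_force: 0.0
```

Request:
{"name": "step_arm", "arguments": {
  "moves": [
    [0,-9,60,0,0,0,-0.05],
    [0,-9,60,0,0,0,-0.05],
    [0,-9,60,0,0,0,-0.05],
    [0,-9,60,0,0,0,-0.05]
  ]
}}

```text
clock: 4.75
position: [0.3979, -0.0278, 0.1545]
ee_rot: [0.997, -0.078, 0.0, 0.0]
ft_force: [0.2, -0.9, -0.2]
grip_width: 0.996
grasp_force: 0.0
```

Run:
```python
from h import *
from scipy.spatial.transform import Rotation as Ro
o=manip.get_obs();c=manip.camera("wrist");cv2.imwrite("pics/w2.png",c["image"])
R=Ro.from_quat(o["ee_rot"]).as_matrix()
print(o["position"],np.arctan2(R[1,0],R[0,0]),o["ft_force"])
```

```text
[ 0.39792766 -0.02775633  0.15452726] -0.15559469634240225 [ 0.22895397 -0.93020575 -0.20310684]
```

View pics/w2.png

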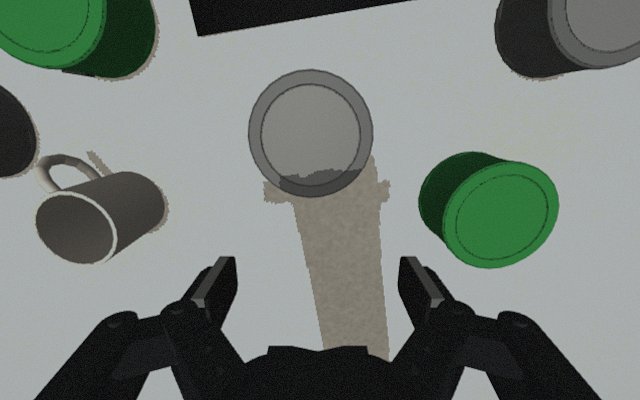

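The wrist view shows tin_b at (311,133), slightly left of the cage centre. The mug is at (100,215) and the green tin at (490,210), both clear. I'll shift about 6 mm left and descend.

Request:
{"name": "step_arm", "arguments": {
  "moves": [
    [0,-3,6,-40,0,0,0],
    [0,-3,6,-80,0,0,0],
    [0,-3,6,-115,0,0,0],
    [0,-3,6,-135,0,0,0],
    [0,-3,6,-140,0,0,0],
    [0,-3,6,-140,0,0,0],
    [0,-3,6,-140,0,0,0]
  ]
}}

```text
clock: 5.5
position: [0.3956, -0.0214, 0.0155]
ee_rot: [0.997, -0.078, 0.001, -0.0]
ft_force: [0.7, -0.1, 1.0]
grip_width: 1.0
grasp_force: 0.0
```

Request:
{"name": "step_arm", "arguments": {
  "moves": [
    [0,3,0,0,0,0,0],
    [0,6,-1,0,0,0,0],
    [0,9,-1,0,0,0,0],
    [0,12,-2,0,0,0,0],
    [0,15,-2,0,0,0,0],
    [0,18,-3,0,0,0,0]
  ]
}}

```text
clock: 6.1
position: [0.4121, -0.0238, 0.0143]
ee_rot: [0.997, -0.078, -0.001, -0.0]
ft_force: [-9.9, 3.3, 6.0]
grip_width: 1.002
grasp_force: 5.0
```

Request:
{"name": "step_arm", "arguments": {
  "moves": [
    [0,3,0,0,0,0,0],
    [0,6,-1,0,0,0,0]
  ]
}}

```text
clock: 6.3
position: [0.4163, -0.0246, 0.0139]
ee_rot: [0.997, -0.078, -0.003, 0.0]
ft_force: [-11.5, 3.2, 11.1]
grip_width: 1.002
grasp_force: 8.0
```

Request:
{"name": "step_arm", "arguments": {
  "moves": [
    [0,3,0,0,0,0,0],
    [0,6,-1,0,0,0,0]
  ]
}}

```text
clock: 6.5
position: [0.4224, -0.0255, 0.0139]
ee_rot: [0.997, -0.078, -0.003, 0.0]
ft_force: [-12.5, 2.9, 9.6]
grip_width: 1.007
grasp_force: 7.8
```

Request:
{"name": "step_arm", "arguments": {
  "moves": [
    [0,3,0,0,0,0,0],
    [0,6,-1,0,0,0,0]
  ]
}}

```text
clock: 6.7
position: [0.4284, -0.0265, 0.0139]
ee_rot: [0.997, -0.078, -0.003, 0.0]
ft_force: [-11.8, 2.9, 10.1]
grip_width: 1.0
grasp_force: 7.8
```

Tin_b takes about 12 N, so it is the heavy one. There is also an upward force of about 10 N on the tool. I'll back off, raise the tool a little and push again.

Request:
{"name": "step_arm", "arguments": {
  "moves": [
    [0,-5,1,0,0,0,0],
    [0,-8,1,0,0,0,0],
    [0,-8,1,6,0,0,0],
    [0,-8,1,6,0,0,0],
    [0,-4,1,6,0,0,0],
    [0,0,0,6,0,0,0],
    [0,3,0,6,0,0,0],
    [0,6,-1,6,0,0,0],
    [0,9,-1,6,0,0,0]
  ]
}}

```text
clock: 7.6
position: [0.4377, -0.0278, 0.02]
ee_rot: [0.997, -0.078, -0.002, 0.0]
ft_force: [-12.5, 0.9, 12.6]
grip_width: 1.002
grasp_force: 8.4
```

Request:
{"name": "step_arm", "arguments": {
  "moves": [
    [0,4,-1,0,0,0,0],
    [0,8,-1,0,0,0,0]
  ]
}}

```text
clock: 7.8
position: [0.4458, -0.0289, 0.02]
ee_rot: [0.997, -0.078, -0.002, 0.0]
ft_force: [-12.1, 0.9, 11.2]
grip_width: 1.0
grasp_force: 8.4
```

```bash
cat > t.py <<'E'
from h import *
from scipy.spatial.transform import Rotation as Ro
import sys
t=manip.camera("top");o=manip.get_obs();R=Ro.from_quat(o["ee_rot"]).as_matrix()
print("tcp",o["position"]*1000,"yaw",np.arctan2(R[1,0],R[0,0]),o["ft_force"])
if len(sys.argv)>1: cv2.imwrite(sys.argv[1],cv2.resize(t["image"][90:300,150:480],None,fx=2.4,fy=2.4,interpolation=cv2.INTER_CUBIC))
w=manip.camera("wrist")
# lid in the wrist view: ellipse of Hough circle, ray to z=.07
M=np.array(w["mount"]);T=np.eye(4);T[:3,:3]=R;T[:3,3]=o["position"];C=T@M
g=cv2.medianBlur(cv2.cvtColor(w["image"],cv2.COLOR_BGR2GRAY),5)
if len(sys.argv)>2: cv2.imwrite(sys.argv[2],w["image"])
E
python3 t.py pics/t3.png pics/w3.png
```

```text
tcp [446.57944252 -28.88788178  20.08499002] yaw -0.15591440478825544 [-8.78429931 -0.0293336   7.07721845]
```

View pics/w3.png

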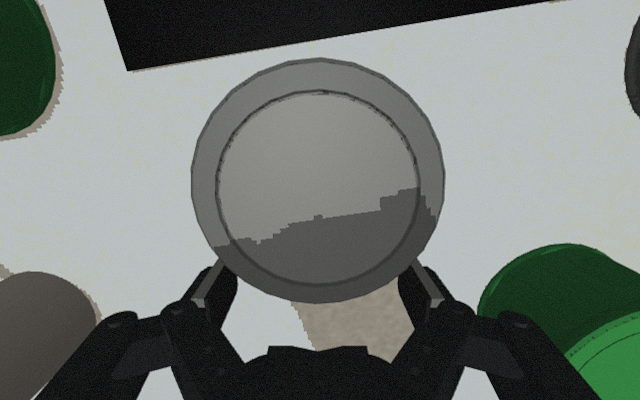

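The tin is well centred in the cage (lid centre column 318, rows 58–303). I'll measure its centre relative to the TCP.

```bash
cat >> t.py <<'E'
def wray(uv,z=.07):
    p=cv2.undistortPoints(np.array(uv,float).reshape(-1,1,2),w["K"],None).reshape(-1,2)
    d=np.c_[p,np.ones(len(p))]@C[:3,:3].T;o_=C[:3,3]
    return (o_+d*((z-o_[2])/d[:,2])[:,None])[:,:2]*1000
# lid centre = min enclosing circle of lid pixels rectified onto z=.07
hsv=cv2.cvtColor(w["image"],cv2.COLOR_BGR2HSV)
m=((g>60)&(g<168)&(hsv[...,1]<60)).astype(np.uint8);m[305:]=0
m=cv2.morphologyEx(m,cv2.MORPH_OPEN,np.ones((9,9)))
n,l,s,ce=cv2.connectedComponentsWithStats(m);i=l[150,318]
k=max(cv2.findContours((l==i).astype(np.uint8),0,1)[0],key=len).reshape(-1,2)
(cx,cy),r=cv2.minEnclosingCircle(wray(k).astype(np.float32))
P=np.array([cx,cy]);v=P-o["position"][:2]*1000
print("tin",P.round(1),"r",round(r,1),"in tool x,y",(R[:2,:2].T@v).round(1))
E
python3 t.py
```

```text
tcp [446.52924202 -28.90579767  20.05074603] yaw -0.1558822622162731 [-6.80018809  0.62841327  5.69838118]
tin [485.4 -38.9] r 61.3 in tool x,y [39.9  3.8]
```

```bash
cat >> t.py <<'E'
if len(sys.argv)==1:
    A=wray([(320,58),(318,303),(191,182),(444,182)]);print(A.round(1),np.linalg.norm(A[0]-A[1]),np.linalg.norm(A[2]-A[3]),((A[:2].mean(0)-o["position"][:2]*1000)@R[:2,:2]).round(1),((A[2:].mean(0)-o["position"][:2]*1000)@R[:2,:2]).round(1))
E
python3 t.py
```

```text
tcp [446.51214267 -28.92512318  20.06112074] yaw -0.15587161366153435 [-6.98240943  0.92610224  5.73044683]
tin [485.4 -38.9] r 61.3 in tool x,y [39.9  3.8]
[[544.6 -45.1]
 [437.7 -27.6]
 [506.5  15.9]
 [489.8 -89.7]] 108.2950714329876 106.92200079471526 [45.2  0.4] [52.2 -0.1]
```

Tin at about (491.5, −36), target about (684, −65.6). I'll push along, then straighten the yaw.

Request:
{"name": "step_arm", "arguments": {
  "moves": [
    [0,8,-1,0,0,0,0],
    [0,16,-3,0,0,0,0],
    [0,24,-4,0,0,0,0],
    [0,32,-5,0,0,0,0],
    [0,40,-6,0,0,0,0],
    [0,48,-8,0,0,0,0],
    [0,56,-9,0,0,0,0],
    [0,64,-10,0,0,0,0],
    [0,72,-12,0,0,0,0],
    [0,80,-13,0,0,0,0]
  ]
}}

```text
clock: 9.1
position: [0.5261, -0.0417, 0.02]
ee_rot: [0.997, -0.078, -0.002, 0.0]
ft_force: [-11.4, 1.4, 10.1]
grip_width: 1.005
grasp_force: 8.7
```

Request:
{"name": "step_arm", "arguments": {
  "moves": [
    [0,8,-2,0,0,0,0.016],
    [0,16,-5,0,0,0,0.032],
    [0,24,-7,0,0,0,0.048],
    [0,32,-10,0,0,0,0.064],
    [0,40,-12,0,0,0,0.08],
    [0,48,-14,0,0,0,0.096],
    [0,56,-17,0,0,0,0.112],
    [0,64,-19,0,0,0,0.128],
    [0,72,-22,0,0,0,0.144],
    [0,78,-24,0,0,0,0.156]
  ]
}}

```text
clock: 10.1
position: [0.6046, -0.0655, 0.02]
ee_rot: [1.0, 0.001, -0.002, -0.0]
ft_force: [-11.6, 2.4, 9.1]
grip_width: 0.998
grasp_force: 8.5
```

```bash
python3 t.py pics/t4.png pics/w4.png
python3 - <<'E'
from h import *
a=cv2.imread("pics/w4.png");b=cv2.imread("pics/t4.png")
b=cv2.resize(b,None,fx=640/b.shape[1],fy=640/b.shape[1]);o=np.vstack([a,b]);s=600/o.shape[0]
cv2.imwrite("pics/v4.png",cv2.resize(o,None,fx=s,fy=s,interpolation=cv2.INTER_AREA));print(s)
E
```

```text
tcp [605.5135035  -65.78622383  20.07000412] yaw 0.0015576333192626028 [-5.58376161  1.94131746  4.3899871 ]
tin [575.3 -67.2] r 185.6 in tool x,y [-30.2   1.4]
0.7434944237918215
```

View pics/w4.png

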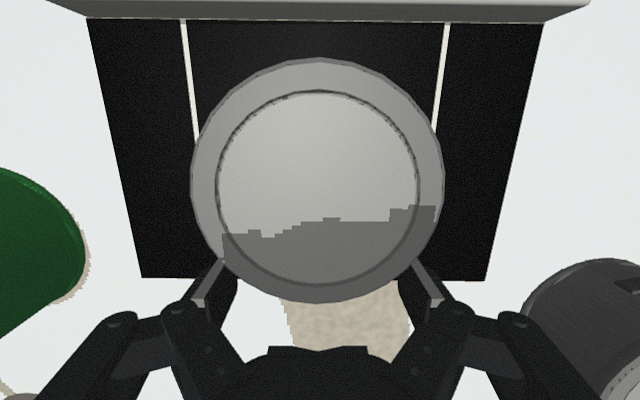

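The tin sits between the pale side lines (columns 183–196 left, 434–447 right), with its lid centre at column 317.5 and the upstand at row 20. I'll check the centring and the gap.

```bash
cat > u.py <<'E'
import sys;sys.argv=["t.py","pics/x.png"]
exec(open("t.py").read())
def peak(row,a,b):
    s=g[row,a:b].astype(float);s=np.clip(s-60,0,None);return (s*np.arange(a,b)).sum()/s.sum()
for row in (30,45,60): 
    L=peak(row,178,200);Rr=peak(row,432,456);print("lines",row,L,Rr,wray([(L,row),(Rr,row)],0).round(1).tolist(),wray([(L,row),(Rr,row)],0)[:,1].mean())
for row in (150,182,205):
    s=g[row].astype(float);a=180+np.argmax(np.diff(s[180:215]));b=425+np.argmin(np.diff(s[425:460]));print("lid",row,a,b,wray([(a+.5,row),(b+.5,row)]).round(1).tolist())
col=g[5:50,315].astype(float);e=5+np.argmin(np.diff(col));print("face row",e,wray([(315,e+.5)],0),wray([(315,e+.5)],.002))
E
python3 u.py
```

```text
tcp [605.42305555 -65.74095828  20.04211129] yaw 0.0004225314241054779 [-3.81795787  0.56941698  3.64878326]
tin [575.4 -67.1] r 185.4 in tool x,y [-30.    1.4]
lines 30 183.5266524520256 445.98792535675085 [[730.3, 11.6], [730.4, -140.1]] -64.25096180930669
lines 45 185.40133037694014 443.9071347678369 [[722.7, 11.6], [722.7, -140.0]] -64.16811017993857
lines 60 187.17004504504504 441.90406320541763 [[714.7, 11.8], [714.7, -139.9]] -64.07437460259575
lid 150 193 440 [[671.0, -15.1], [671.0, -115.9]]
lid 182 189 444 [[657.6, -11.6], [657.6, -119.4]]
lid 205 192 442 [[647.4, -11.4], [647.3, -120.0]]
face row 21 [[734.61518099 -64.37516763]] [[734.09712903 -64.38705188]]
```

Centring is within about 1 mm, with roughly 30 mm left to the upstand.

Request:
{"name": "step_arm", "arguments": {
  "moves": [
    [0,5,0,0,0,0,0],
    [0,10,0,0,0,0,0],
    [0,14,1,0,0,0,0],
    [0,18,1,0,0,0,0],
    [0,21,1,0,0,0,0],
    [0,23,1,0,0,0,0],
    [0,24,1,0,0,0,0],
    [0,25,1,0,0,0,0]
  ]
}}

```text
clock: 11.1
position: [0.6292, -0.0653, 0.02]
ee_rot: [1.0, -0.0, -0.002, 0.0]
ft_force: [-10.7, 0.6, 7.1]
grip_width: 0.996
grasp_force: 8.3
```

Request:
{"name": "step_arm", "arguments": {
  "moves": [
    [0,1,0,0,0,0,0],
    [0,2,0,0,0,0,0]
  ]
}}

```text
clock: 11.3
position: [0.6312, -0.0653, 0.02]
ee_rot: [1.0, -0.0, -0.002, 0.0]
ft_force: [-10.2, 0.1, 6.4]
grip_width: 1.002
grasp_force: 8.3
```

Request:
{"name": "step_arm", "arguments": {
  "moves": [
    [0,1,0,0,0,0,0],
    [0,2,0,0,0,0,0]
  ]
}}

```text
clock: 11.5
position: [0.6332, -0.0653, 0.02]
ee_rot: [1.0, -0.0, -0.002, 0.0]
ft_force: [-10.1, -0.3, 7.8]
grip_width: 0.999
grasp_force: 8.3
```

Each step is checked before the next, because contact is close.

Request:
{"name": "step_arm", "arguments": {
  "moves": [
    [0,0.5,0,0,0,0,0],
    [0,1,0,0,0,0,0]
  ]
}}

```text
clock: 11.7
position: [0.6342, -0.0653, 0.02]
ee_rot: [1.0, -0.0, -0.002, 0.0]
ft_force: [-10.0, -0.1, 7.7]
grip_width: 1.0
grasp_force: 8.3
```

Request:
{"name": "step_arm", "arguments": {
  "moves": [
    [0,0.5,0,0,0,0,0],
    [0,1,0,0,0,0,0]
  ]
}}

```text
clock: 11.9
position: [0.635, -0.0652, 0.02]
ee_rot: [1.0, -0.0, -0.002, 0.0]
ft_force: [-13.1, -0.3, 9.7]
grip_width: 1.003
grasp_force: 9.2
```

Request:
{"name": "step_arm", "arguments": {
  "moves": [
    [0,0.5,0,0,0,0,0],
    [0,1,0,0,0,0,0]
  ]
}}

```text
clock: 12.1
position: [0.635, -0.0653, 0.0199]
ee_rot: [1.0, -0.0, -0.003, 0.0]
ft_force: [-17.9, -0.2, 12.5]
grip_width: 1.0
grasp_force: 11.0
```

The arm has stalled at x = 0.635 with the force rising, so the tin is touching the upstand. I'll retreat straight back, then up.

Request:
{"name": "step_arm", "arguments": {
  "moves": [
    [0,-1,0,0,0,0,0],
    [0,-3,0,0,0,0,0],
    [0,-7,0,0,0,0,0],
    [0,-15,0,0,0,0,0],
    [0,-30,0,0,0,0,0],
    [0,-50,0,0,0,0,0],
    [0,-70,0,10,0,0,0],
    [0,-90,0,50,0,0,0],
    [0,-110,0,95,0,0,0],
    [0,-130,0,140,0,0,0]
  ]
}}

```text
clock: 13.1
position: [0.5063, -0.0648, 0.1616]
ee_rot: [1.0, 0.0, -0.0, -0.0]
ft_force: [0.5, -0.3, 0.4]
grip_width: 1.001
grasp_force: 0.0
```

Run:
```python
from h import *
w=manip.camera("wrist");s=manip.camera("scene");a=cv2.resize(w["image"],(480,300),interpolation=cv2.INTER_AREA);b=cv2.resize(s["image"],(480,300),interpolation=cv2.INTER_AREA)
cv2.imwrite("pics/f.png",np.vstack([a,b]))
```

```text
(no output)
```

View pics/f.png

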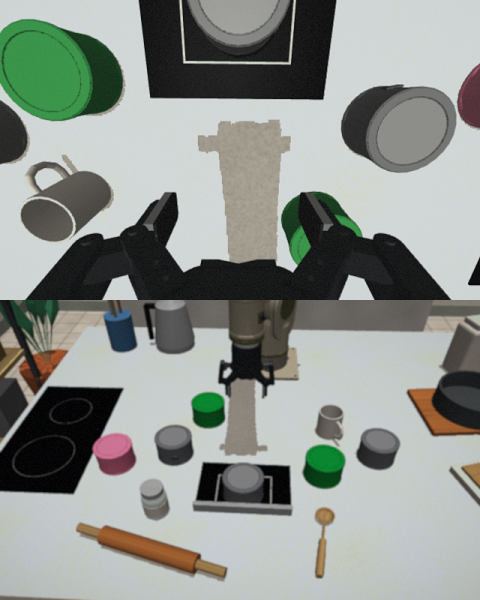

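The tin stands in the zone against the upstand, at (243,485) in the scene half. The empty tins are off the plate, and the mug and jar are where they were. Handing in.

```bash
python3 -c "
from workcell import manip
print(manip.hand_in())"
```

```text
the job is handed in; nothing more can be done
None
```

I found the heavy tin by feel (the middle one, tin_b, about 12 N to push against about 1.5 N for tin_c; tin_a was not felt), slid it into the zone and up against the upstand, within about 1 mm of the middle by my last measurement before contact, left the empty tins clear of the plate and the mug and jar untouched, and handed in; no verdict was returned.

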